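# Cull the misshapen resin pulls from a cast batch

### The arm

A 6-joint arm with a two-finger parallel gripper is mounted at the origin on the work surface. World frame = base frame: x ahead of the robot, y to its left, z up, the work surface at z = 0. Lengths are in mm, angles in rad, forces in N, time in s.
With the tool pointing down it reaches from about 350 to 1000 mm from the base axis. Payload 7.1 kg.
Tool frame: the origin (TCP) lies on the centre line of the jaws, within the pads' length; the fingertips stand env.tip_reach ahead of it and the grasp point (between the pads) lies 3 mm ahead of it (env.tip_reach is the distance from the TCP to the fingertips, in mm); z points along the fingers, y is the line along which they close (so a half turn about z gives the same grasp; the last joint's range is limited). The gripper opens to 85 mm and grips with 20 to 120 N. Pads are 22 mm wide; open, the fingers measure 114 mm over their backs; the gripper's body (76 mm by 85 mm) begins 54 mm behind the grasp point. The pads swing forward as they close: fully open they stand 13 mm farther back than shut.
Start: joints at [-1.179, 0.423, 1.63, -0, 1.089, -0.019], TCP at [249.605, -572.977, 253.319] pointing down, gripper open.
Joint ranges: [-3, 3], [-0.9, 2.11], [0.09, 2.58], [-1.31, 4.45], [0.11, 2.69], [-2.54, 2.54]. Speed limits (rad/s): [2.39, 2.39, 3.01, 3.14, 3.14, 3.14].

### API

Orientations are given as a unit quaternion [w, x, y, z].
In Python, from rig import env gives the robot as it stands.
- The arm moves only by the tool play_rows, never from a script. Its arguments are lists of equal length, an entry for each row: "grip": the opening in per cent of the stroke, from 0 (shut) to 100 (fully open); "dp": the shift along the tool's x, y, z in mm, a list of three; "rot": the turn, a rotation vector about the tool's x, y, z in rad, a list of three. A call has 1 to 5 rows; each row shifts and turns the commanded pose from where the row before left it, along the tool's axes as they then stand; what a row does not reach is not made up. A row lasts 1/10 s, in which the tool goes at most 50 mm and 8.59 degrees, less where a joint would pass 70% of its speed; a pose out of reach is approached as far as the arm can. A call is refused whole if a number of a shift passes 50 or a number of a turn 0.15, either way. A call with a gripper value outside its range is refused whole. The fingers move at their own pace and stop on an object; "newtons" is the grip in N (left out, the last holds). Time passes only in rows, so rows that do not move let the fingers close. It gives the time, the measured TCP pose, the force, the opening and the grip force at its end, in the units of the state.
- env.get_obs(): the state, without advancing time (a new reading comes with each control period).
- env.grab_frame(name): name is "side" or "top" or "wrist"; returns the picture (480x640x3 uint8, red, green, blue); there is no depth.
- env.camera_info(name): a dict with "K" (3x3 intrinsics, pixels), "D" ([k1, k2, p1, p2, k3] as OpenCV has them; the pictures are not rectified), "origin" and "orientation" of the camera in the world; the wrist camera has in their place "T_tool_cam" (4x4, takes a point from camera to tool coordinates, whose origin is the TCP and whose axes are the flange's). Camera axes: x right, y down, z forward; pixel columns grow to the right and rows downward; lengths in mm; the calibration is good to about 2 mm. A picture is of the moment at which its call begins: read the wrist's pose just before it. camera_info takes no time and is no camera call.
- env.close_job(): hands the job in; it is judged then, once.
The state is a dict: "t": time; "joint_positions": joint angles; "qd": joint speeds; "effort": joint torques, N m; "tcp_pos": TCP position; "ee_rot": TCP orientation; "contact_force": force on the tool from outside, world axes, zero at the start; "wrist_torque": the same for the moment, N m; "opening": finger opening in mm; "finger_force": force on a finger pad.
Only numpy, scipy, OpenCV 4.12 (cv2) and the standard library are available. Lean on these libraries where they do the work, as an engineer would, in place of code of your own. Each camera call takes 0.05 s, during which the arm holds its last target. There are 200 camera calls.

### The job

Six cast drawer pulls lie on the black rubber board, and three of them are faulty: one poured short, one with an ear of a foot broken off, one warped. Take the plywood cover off the scrap tub and lay it flat on the cork mat, then put the three faulty pulls into the tub. Leave the three sound pulls and everything else lying as they are.

Things in the scene. Friction and masses are not known exactly. Their poses are not given: they have to be found in the camera images.
- board: black rubber demoulding board, 270 x 340 x 6 mm, fixed, on which the castings lie; origin under its centre
- tub: grey plastic scrap tub, open on top, 180 (x) x 190 (y) x 55 mm high, walls and floor 5 mm, fixed; at the start its mouth is closed by the plywood cover. Origin: centre of its underside
- mat: square cork mat, 250 x 250 x 3 mm, fixed flat on the table, empty at the start; origin: centre of its underside (table level)
- cover: plywood cover board, 200 (x) x 210 (y) x 8 mm, 0.25 kg, lying loose over the tub at the start. On top in the middle a wooden batten to lift it by: 100 mm along x, 16 mm thick (y), from 8 to 43 mm above the origin. Origin: centre of its underside
- pull_a: ivory cast-resin drawer pull, 50 g, lying on the rubber board. Origin: underside, middle of the bar (unless told otherwise); z up, x along the bar. SOUND: straight bar 16 mm wide, 20 mm high, 60 mm long between two whole flat feet, each 22 (along x) x 44 (y) x 10 mm with its centre at x = -41 and +41 mm; 104 mm long overall. Leave it.
- pull_c: ivory cast-resin drawer pull, 50 g, lying on the rubber board. Origin: underside, middle of the bar (unless told otherwise); z up, x along the bar. SOUND: straight bar 16 mm wide, 20 mm high, 60 mm long between two whole flat feet, each 22 (along x) x 44 (y) x 10 mm with its centre at x = -41 and +41 mm; 104 mm long overall. Leave it.
- pull_f: ivory cast-resin drawer pull, 50 g, lying on the rubber board. Origin: underside, middle of the bar (unless told otherwise); z up, x along the bar. SOUND: straight bar 16 mm wide, 20 mm high, 60 mm long between two whole flat feet, each 22 (along x) x 44 (y) x 10 mm with its centre at x = -41 and +41 mm; 104 mm long overall. Leave it.
- pull_b: ivory cast-resin drawer pull, 50 g, lying on the rubber board. Origin: underside, middle of the bar (unless told otherwise); z up, x along the bar. REJECT, short pour: one whole foot at x = -41 mm, but the bar (16 mm wide, 20 high) ends in a stump at x = +20 mm and has no second foot; 74 mm long overall
- pull_d: ivory cast-resin drawer pull, 50 g, lying on the rubber board. Origin: underside, middle of the bar (unless told otherwise); z up, x along the bar. REJECT, chipped: like a sound one, but its foot at x = +41 mm lacks one ear: it is flush with the bar at y = -7 mm and reaches out only to y = +22 mm
- pull_e: ivory cast-resin drawer pull, 50 g, lying on the rubber board. Origin: underside, middle of the bar (unless told otherwise); z up, x along the bar. REJECT, warped: the bar (16 mm wide, 20 high) is bent in the middle, each half turned 16 degrees towards +y, so the two feet centre on (-39, +3) and (+39, +3) mm; grip it at (0, -6) mm, where it is 20 mm across
- plug: bystander on the board: pink silicone plug, a cone frustum 38 mm wide, 26 mm high; leave alone
- syringe_small: bystander on the board: small clear syringe lying down, about 90 mm long, barrel 16 mm, flange 24 mm wide; leave alone
- syringe_large: bystander beyond the board: clear syringe lying down, about 185 mm long, barrel 36 mm; leave alone
- marker: bystander beyond the board: marker pen lying down, 125 mm long, 12 mm thick; leave alone

How it is judged (in metres and radians):
On the way, in this order (a step that is already met when the one before it is completed fails the run):
1. the plywood cover lies flat on the cork mat, let go, its centre within 30 mm of the mat's centre (horizontal distance between cover and mat below 0.03 m and z of cover in the frame of mat below 0.008 m and angle between cover's own z axis and vertical below 0.06 rad and linear speed of cover below 0.03 m/s and contact force between the fingers and cover below 0.1 N), for 0.2 s.
2. a first faulty pull is in the tub (((x of pull_b in the frame of tub between -0.085 and 0.085 m and y of pull_b in the frame of tub between -0.09 and 0.09 m and z of pull_b in the frame of tub between 0 and 0.045 m) or (x of pull_d in the frame of tub between -0.085 and 0.085 m and y of pull_d in the frame of tub between -0.09 and 0.09 m and z of pull_d in the frame of tub between 0 and 0.045 m) or (x of pull_e in the frame of tub between -0.085 and 0.085 m and y of pull_e in the frame of tub between -0.09 and 0.09 m and z of pull_e in the frame of tub between 0 and 0.045 m))), for 0.2 s.
3. a second faulty pull is in the tub ((((x of pull_b in the frame of tub between -0.085 and 0.085 m and y of pull_b in the frame of tub between -0.09 and 0.09 m and z of pull_b in the frame of tub between 0 and 0.045 m) and (x of pull_d in the frame of tub between -0.085 and 0.085 m and y of pull_d in the frame of tub between -0.09 and 0.09 m and z of pull_d in the frame of tub between 0 and 0.045 m)) or ((x of pull_b in the frame of tub between -0.085 and 0.085 m and y of pull_b in the frame of tub between -0.09 and 0.09 m and z of pull_b in the frame of tub between 0 and 0.045 m) and (x of pull_e in the frame of tub between -0.085 and 0.085 m and y of pull_e in the frame of tub between -0.09 and 0.09 m and z of pull_e in the frame of tub between 0 and 0.045 m)) or ((x of pull_d in the frame of tub between -0.085 and 0.085 m and y of pull_d in the frame of tub between -0.09 and 0.09 m and z of pull_d in the frame of tub between 0 and 0.045 m) and (x of pull_e in the frame of tub between -0.085 and 0.085 m and y of pull_e in the frame of tub between -0.09 and 0.09 m and z of pull_e in the frame of tub between 0 and 0.045 m)))), for 0.2 s.
At the end, for the whole second after the job is handed in: All three faulty pulls (short, chipped, warped) lie at rest in the scrap tub, the middle of each inside its walls and at least 10 mm below its rim; the cover lies flat and at rest on the cork mat, its centre within 30 mm of the mat's centre; the three sound pulls lie within 20 mm of where they were (all of step 1 and x of pull_b in the frame of tub between -0.085 and 0.085 m and y of pull_b in the frame of tub between -0.09 and 0.09 m and z of pull_b in the frame of tub between 0 and 0.045 m and x of pull_d in the frame of tub between -0.085 and 0.085 m and y of pull_d in the frame of tub between -0.09 and 0.09 m and z of pull_d in the frame of tub between 0 and 0.045 m and x of pull_e in the frame of tub between -0.085 and 0.085 m and y of pull_e in the frame of tub between -0.09 and 0.09 m and z of pull_e in the frame of tub between 0 and 0.045 m and linear speed of each of pull_b, pull_d, pull_e below 0.03 m/s and distance of each of pull_a, pull_c, pull_f from where it was at the start of the episode below 0.02 m); the robot touches nothing.
It fails at once if a sound pull is moved by more than 20 mm (distance of any of pull_a, pull_c, pull_f from where it was at the start of the episode above 0.02 m).
It fails at once if a bystander (plug, either syringe, marker) is moved by more than 25 mm (distance of any of plug, syringe_small, syringe_large, marker from where it was at the start of the episode above 0.025 m).
It also fails if it takes over 72 s, if anything falls off the work surface, if the arm or the gripper's body presses on something with over 40 N, if the wrist force passes 120 N, or if a joint passes its speed limit or range.

## Working session

There is one attempt and no reset: what is moved stays moved. The work goes in short steps, Python scripts to look and compute and a tool call to move; the robot and the scene stay as the last step left them, time stands still between calls to the robot, and variables do not carry over. Pictures are saved under pics/ and viewed, at most 10 in all, crops included, and the job is handed in when it is done.

Besides the shell and the picture viewer there is one more tool, called after "Emit:" as name(argument=value, ...) on one line, values as JSON. play_rows: Moves the arm, as the interface text tells. Its arguments: {"type":"object","properties":{"grip":{"type":"array","items":{"type":"number"}},"dp":{"type":"array","items":{"type":"array","items":{"type":"number"}}},"rot":{"type":"array","items":{"type":"array","items":{"type":"number"}}},"newtons":{"type":"number"}},"required":["grip","dp","rot"]}

```bash
mkdir -p pics
python3 - <<'E'
from rig import env
import cv2
print(env.get_obs(), env.tip_reach)
for n in ["top","side"]:
    print(n, env.camera_info(n))
    cv2.imwrite(f"pics/{n}0.png", env.grab_frame(n)[:,:,::-1])
print(env.camera_info("wrist"))
E
```

```text
{'t': 0.0, 'joint_positions': array([-1.17897511e+00,  4.23862082e-01,  1.63069322e+00,  2.19893319e-05,
        1.08859510e+00, -1.90211612e-02]), 'qd': array([-1.25493319e-03, -1.40887276e-03, -5.22117329e-04, -1.07331561e-03,
       -4.04247291e-05, -4.41368240e-06]), 'effort': array([-1.47065446e-03, -5.57389820e+01, -2.81743670e+01,  7.45886791e-05,
        7.32042769e-03,  3.48852915e-06]), 'tcp_pos': array([ 249.43366373, -572.50804177,  252.53113437]), 'ee_rot': array([-7.67188276e-04,  9.78975902e-01,  2.03974449e-01, -1.34774803e-04]), 'contact_force': array([0.58026426, 0.31693843, 0.44345064]), 'wrist_torque': array([-0.00189633, -0.01479929,  0.01297304]), 'finger_force': 0.0, 'opening': 85.64095361797926} 22.0
top {'K': array([[556.4299137 ,   0.        , 313.93972873],
       [  0.        , 556.4299137 , 233.61075856],
       [  0.        ,   0.        ,   1.        ]]), 'D': array([0.03764094, 0.        , 0.        , 0.        , 0.        ]), 'origin': array([ 534.70985619,   -8.42005689, 1165.03752228]), 'orientation': array([ 0.03361599, -0.70408255,  0.70903915, -0
[... 290 characters left out ...]
35.82398692, 890.95903487]), 'orientation': array([ 0.0991899 , -0.21573532,  0.89761813, -0.37135068])}
{'K': array([[355.69686717,   0.        , 318.67555289],
       [  0.        , 355.69686717, 237.4715585 ],
       [  0.        ,   0.        ,   1.        ]]), 'D': array([-0.03568562,  0.        ,  0.        ,  0.        ,  0.        ]), 'T_tool_cam': array([[ 6.37161795e-04, -9.47365970e-01, -3.20152016e-01,
         8.26048589e+01],
       [ 9.99999789e-01,  5.62103797e-04,  3.26856137e-04,
        -4.65089779e-01],
       [-1.29693717e-04, -3.20152157e-01,  9.47366128e-01,
        -1.19894958e+02],
       [ 0.00000000e+00,  0.00000000e+00,  0.00000000e+00,
         1.00000000e+00]])}
```

View pics/top0.png

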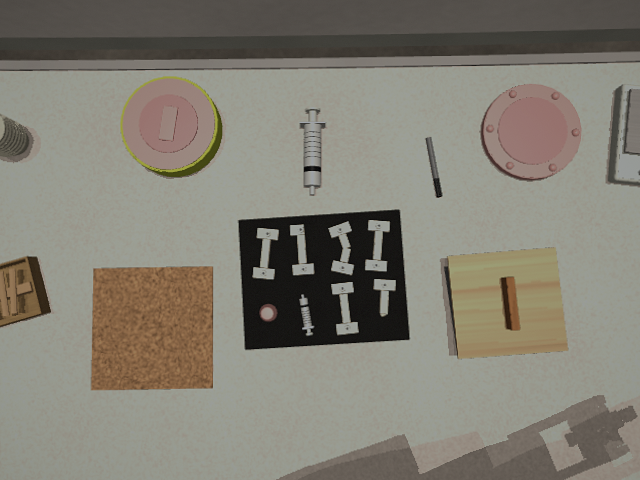

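Top view: cork mat at about (152,328) and covered tub at (507,302), batten at (511,303). On the board, the short pull is at (384,297), the warped one at (342,248) and the chipped one at (302,250), its upper foot lacking the left ear. Next I measure them.

```bash
cat > h.py <<'E'
from rig import env
import cv2, numpy as np
from scipy.spatial.transform import Rotation as R
def q(o): return R.from_quat(np.roll(np.array(o,float),-1))
def unproj(name,px,z,pose=None):
    c=env.camera_info(name)
    n=cv2.undistortPoints(np.array(px,float).reshape(-1,1,2),c["K"],c["D"])[:,0]
    d=np.c_[n,np.ones(len(n))]
    if name=="wrist":
        T=c["T_tool_cam"]; Rt=q(pose["ee_rot"]).as_matrix()
        Rc=Rt@T[:3,:3]; o=pose["tcp_pos"]+Rt@T[:3,3]
    else: Rc=q(c["orientation"]).as_matrix(); o=c["origin"]
    d=d@Rc.T
    return (o+d*((z-o[2])/d[:,2])[:,None])[:,:2]
def rect(P):
    (c,s,a)=cv2.minAreaRect(P.astype(np.float32)); return np.round(c,1),np.round(s,1),round(a,1)
E
python3 - <<'E'
from h import *
im=cv2.imread("pics/top0.png"); hsv=cv2.cvtColor(im,cv2.COLOR_BGR2HSV)
def blobs(m,z,amin,roi):
    mm=np.zeros_like(m); x0,y0,x1,y1=roi; mm[y0:y1,x0:x1]=m[y0:y1,x0:x1]
    for c in cv2.findContours(mm,cv2.RETR_EXTERNAL,cv2.CHAIN_APPROX_NONE)[0]:
        if cv2.contourArea(c)>amin:
            print(c[:,0].mean(0).round(), cv2.contourArea(c), rect(unproj("top",c[:,0],z)))
g=im.max(2)
print("pulls"); blobs((g>100).astype(np.uint8)*255,18,100,(246,216,400,342))
S=hsv[...,1]
print("mat"); blobs((S>90).astype(np.uint8)*255,3,2000,(70,250,235,410))
print("cover"); blobs((S>55).astype(np.uint8)*255,63,2000,(425,235,600,370))
print(hsv[303,511],hsv[280,540])
b=((S>130)&(g<200)).astype(np.uint8)*255
print("batten"); blobs(b,98,150,(480,260,540,345))
cv2.imwrite("pics/c.png",cv2.resize(im[208:352,236:412],None,fx=4,fy=4,interpolation=cv2.INTER_CUBIC))
E
```

```text
pulls
[307. 321.] 143.0 (array([444.3,  28.4]), array([55.4, 22.6]), 3.0)
[267. 313.] 131.0 (array([459.8, 110.5]), array([26.1, 25.9]), 45.1)
[344. 307.] 615.0 (array([469.6, -47.9]), array([103.3,  44.5]), 6.1)
[384. 293.] 377.5 (array([ 491. , -127.4]), array([44.5, 73.4]), 84.5)
[265. 253.] 596.5 (array([582.6, 114.3]), array([ 44.5, 103.2]), 84.2)
[301. 251.] 520.0 (array([590.6,  39.3]), array([103.1,  43.8]), 3.1)
[342. 248.] 595.0 (array([591.9, -42.1]), array([109.6,  47.2]), 3.6)
[377. 246.] 604.0 (array([ 597.3, -116.4]), array([ 44.4, 103.1]), 85.0)
mat
[152. 328.] 14374.5 (array([431.2, 350.1]), array([248.2, 248.6]), 0.5)
cover
[507. 303.] 11187.0 (array([ 481.5, -360.6]), array([199.8, 211.9]), 4.4)
[ 14 148 138] [ 22  83 153]
batten
[510. 303.] 607.5 (array([ 481.9, -356.4]), array([98.2, 24. ]), 4.3)
```

View pics/c.png

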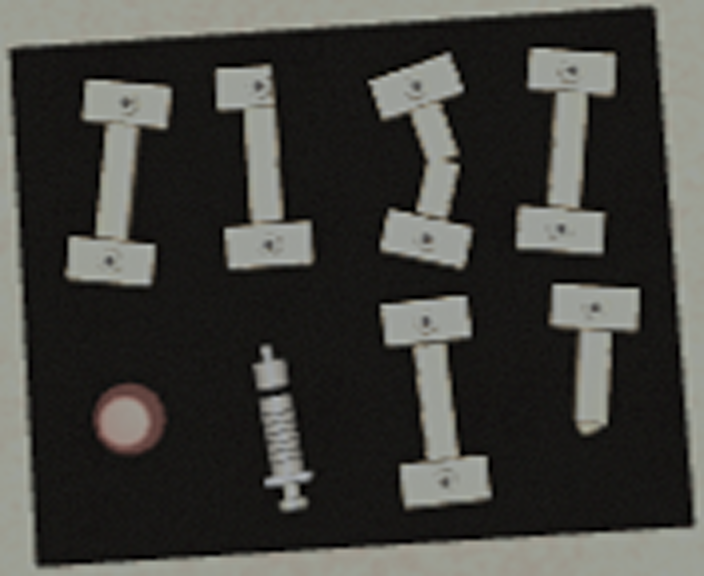

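The crop shows all three faults clearly: chipped pull (302,250) has only its left ear on the upper foot, warped at (342,248), short at (384,297). The measured sizes match the given ones to about 2 mm. Next I plan the move to the batten.

```bash
cat >> h.py <<'E'
def plan(x,y,z,yaw,n,start=None):
    """rows (tool-frame shift, turn about z) from the current pose to tool down at x,y,z, tool x at yaw deg"""
    o=env.get_obs(); p=o["tcp_pos"]; r=q(o["ee_rot"])
    if start is not None: p,r=np.array(start[:3],float),R.from_euler("ZX",[start[3],180],degrees=True)
    g=R.from_euler("ZX",[yaw,180],degrees=True)
    w=(r.inv()*g).as_rotvec(); 
    if start is None: print("at",p.round(1),"yaw",np.degrees(np.arctan2(*r.as_matrix()[1::-1,0])).round(1),"rot needed",w.round(3))
    for i in range(n):
        print(((r*R.from_rotvec(w*i/n)).inv().apply((np.array([x,y,z])-p)/n)).round(1).tolist(),(w/n).round(4).tolist())
E
python3 - <<'E'
from h import *
plan(481.6,-360.4,140,4.3,7)
E
```

```text
at [ 249.4 -572.6  252.6] yaw 23.5 rot needed [-0.001  0.     0.336]
[42.5, -14.5, 16.1] [-0.0002, 0.0, 0.048]
[41.8, -16.5, 16.1] [-0.0002, 0.0, 0.048]
[40.9, -18.5, 16.1] [-0.0002, 0.0, 0.048]
[40.0, -20.5, 16.1] [-0.0002, 0.0, 0.048]
[39.0, -22.4, 16.1] [-0.0002, 0.0, 0.048]
[37.8, -24.2, 16.1] [-0.0002, 0.0, 0.048]
[36.6, -26.0, 16.1] [-0.0002, 0.0, 0.048]
```

Emit:
play_rows(grip=[60,60,60,60,60], dp=[[42.5,-14.5,16],[41.8,-16.5,16],[40.9,-18.5,16],[40,-20.5,16],[39,-22.4,16]], rot=[[0,0,0.048],[0,0,0.048],[0,0,0.048],[0,0,0.048],[0,0,0.048]], newtons=60)

```text
t: 0.6
tcp_pos: [416.4, -420.1, 172.5]
ee_rot: [-0.0, 0.996, 0.084, -0.0]
contact_force: [0.8, -0.9, -1.7]
opening: 51.1
finger_force: 0.0
```

Emit:
play_rows(grip=[60,60,60,60], dp=[[37.8,-24.2,16],[36.6,-26,16],[0,0,0],[0,0,0]], rot=[[0,0,0.048],[0,0,0.048],[0,0,0],[0,0,0]])

```text
t: 1.0
tcp_pos: [482.1, -359.8, 140.5]
ee_rot: [-0.0, 0.999, 0.039, -0.001]
contact_force: [-1.0, -0.5, -0.1]
opening: 51.3
finger_force: 0.0
```

Run:
```python
from h import *
plan(481.6,-360.4,90,4.3,2)
cv2.imwrite("pics/w1.png", env.grab_frame("wrist")[:,:,::-1])
```

```text
at [ 482.1 -359.8  140.5] yaw 4.5 rot needed [-0.001  0.001  0.003]
[-0.3, 0.3, 25.2] [-0.0005, 0.0007, 0.0013]
[-0.3, 0.3, 25.2] [-0.0005, 0.0007, 0.0013]
```

View pics/w1.png

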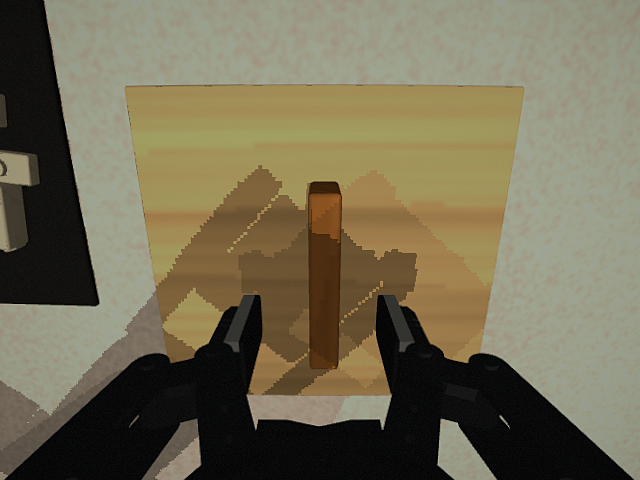

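The wrist picture shows the batten (columns 308–341) centred between the pads and parallel to them. I'll go down, grip and lift.

Emit:
play_rows(grip=[60,60,60,0,0], dp=[[0,0,25],[0,0,25],[0,0,0],[0,0,0],[0,0,0]], rot=[[0,0,0],[0,0,0],[0,0,0],[0,0,0],[0,0,0]], newtons=80)

```text
t: 1.55
tcp_pos: [482.1, -362.2, 92.8]
ee_rot: [0.001, 0.999, 0.037, 0.001]
contact_force: [0.6, -0.6, 0.7]
opening: 23.1
finger_force: 0.0
```

Emit:
play_rows(grip=[0,0,0,0,0], dp=[[0,0,0],[0,0,0],[0,0,-10],[0,0,-20],[0,0,-30]], rot=[[0,0,0],[0,0,0],[0,0,0],[0,0,0],[0,0,0]])

```text
t: 2.05
tcp_pos: [480.8, -360.1, 151.1]
ee_rot: [-0.001, 0.999, 0.037, -0.001]
contact_force: [0.8, -0.8, -2.7]
opening: 15.1
finger_force: 78.1
```

Run:
```python
from h import *
plan(431.2,350.1,220,2,22)
o=env.get_obs();print(o["opening"],o["finger_force"],o["contact_force"])
```

```text
at [ 480.8 -360.1  151.1] yaw 4.3 rot needed [-0.002  0.003  0.04 ]
[0.2, -32.4, -3.1] [-0.0001, 0.0001, 0.0018]
[0.1, -32.4, -3.1] [-0.0001, 0.0001, 0.0018]
[0.0, -32.4, -3.1] [-0.0001, 0.0001, 0.0018]
[-0.0, -32.4, -3.1] [-0.0001, 0.0001, 0.0018]
[-0.1, -32.4, -3.1] [-0.0001, 0.0001, 0.0018]
[-0.1, -32.4, -3.1] [-0.0001, 0.0001, 0.0018]
[-0.2, -32.4, -3.1] [-0.0001, 0.0001, 0.0018]
[-0.2, -32.4, -3.1] [-0.0001, 0.0001, 0.0018]
[-0.3, -32.4, -3.1] [-0.0001, 0.0001, 0.0018]
[-0.4, -32.4, -3.1] [-0.0001, 0.0001, 0.0018]
[-0.4, -32.4, -3.1] [-0.0001, 0.0001, 0.0018]
[-0.5, -32.4, -3.1] [-0.0001, 0.0001, 0.0018]
[-0.5, -32.4, -3.1] [-0.0001, 0.0001, 0.0018]
[-0.6, -32.4, -3.1] [-0.0001, 0.0001, 0.0018]
[-0.7, -32.4, -3.1] [-0.0001, 0.0001, 0.0018]
[-0.7, -32.4, -3.1] [-0.0001, 0.0001, 0.0018]
[-0.8, -32.4, -3.1] [-0.0001, 0.0001, 0.0018]
[-0.8, -32.3, -3.1] [-0.0001, 0.0001, 0.0018]
[-0.9, -32.3, -3.1] [-0.0001, 0.0001, 0.0018]
[-0.9, -32.3, -3.1] [-0.0001, 0.0001, 0.0018]
[-1.0, -32.3, -3.1] [-0.0001, 0.0001, 0.0018]
[-1.1, -32.3, -3.1] [-0.0001, 0.0001, 0.0018]
15.10545520220008 78.08016657829285 [ 0.78288285 -0.84221171 -2.6862539 ]
```

Emit:
play_rows(grip=[0,0,0,0,0], dp=[[0,-10,-15],[0,-20,-15],[0,-30,-15],[0,-35,-10],[0,-35,0]], rot=[[0,0,0],[0,0,0],[0,0,0],[0,0,0],[0,0,0]])

```text
t: 2.55
tcp_pos: [472.2, -229.9, 208.0]
ee_rot: [0.001, 0.999, 0.037, 0.001]
contact_force: [0.6, 1.0, -3.2]
opening: 14.5
finger_force: 78.3
```

Emit:
play_rows(grip=[0,0,0,0,0], dp=[[0,-35,0],[0,-35,0],[0,-35,0],[0,-35,0],[0,-35,0]], rot=[[0,0,0],[0,0,0],[0,0,0],[0,0,0],[0,0,0]])

```text
t: 3.05
tcp_pos: [458.1, -54.9, 206.5]
ee_rot: [-0.0, 0.999, 0.037, 0.0]
contact_force: [0.6, 0.4, -2.1]
opening: 14.4
finger_force: 78.3
```

Emit:
play_rows(grip=[0,0,0,0,0], dp=[[0,-35,0],[0,-35,0],[0,-35,0],[0,-35,0],[0,-30,0]], rot=[[0,0,0],[0,0,0],[0,0,0],[0,0,0],[0,0,0]])

```text
t: 3.55
tcp_pos: [445.1, 114.6, 206.6]
ee_rot: [-0.0, 0.999, 0.038, -0.0]
contact_force: [0.6, -0.7, -2.3]
opening: 14.6
finger_force: 78.3
```

Emit:
play_rows(grip=[0,0,0,0,0], dp=[[0,-30,0],[0,-30,0],[0,-20,0],[0,-10,0],[0,0,0]], rot=[[0,0,0],[0,0,0],[0,0,0],[0,0,0],[0,0,0]])

```text
t: 4.05
tcp_pos: [439.0, 203.3, 206.4]
ee_rot: [-0.0, 0.999, 0.038, 0.0]
contact_force: [-0.3, -1.0, -2.6]
opening: 14.8
finger_force: 78.3
```

Run:
```python
from h import *
plan(431.2,350.1,100,2,7)
```

```text
at [439.  203.3 206.4] yaw 4.4 rot needed [-0.    -0.     0.042]
[0.5, -21.0, 15.2] [-0.0, -0.0, 0.006]
[0.4, -21.0, 15.2] [-0.0, -0.0, 0.006]
[0.2, -21.0, 15.2] [-0.0, -0.0, 0.006]
[0.1, -21.0, 15.2] [-0.0, -0.0, 0.006]
[-0.0, -21.0, 15.2] [-0.0, -0.0, 0.006]
[-0.1, -21.0, 15.2] [-0.0, -0.0, 0.006]
[-0.3, -21.0, 15.2] [-0.0, -0.0, 0.006]
```

Emit:
play_rows(grip=[0,0,0,0,0], dp=[[0.5,-21,10],[0.4,-30,15],[0.2,-30,15],[0,-30,15],[0,-21,20]], rot=[[0,0,0.008],[0,0,0.008],[0,0,0.008],[0,0,0.008],[0,0,0.01]])

```text
t: 4.55
tcp_pos: [433.5, 335.1, 131.3]
ee_rot: [-0.0, 1.0, 0.016, 0.001]
contact_force: [1.5, 0.3, -2.5]
opening: 14.6
finger_force: 78.5
```

Emit:
play_rows(grip=[0,0,0,0,0], dp=[[0,-14,20],[0,0,20],[0,0,20],[0,0,10],[0,0,0]], rot=[[0,0,0],[0,0,0],[0,0,0],[0,0,0],[0,0,0]])

```text
t: 5.05
tcp_pos: [431.9, 346.8, 60.1]
ee_rot: [0.001, 1.0, 0.016, -0.001]
contact_force: [-0.1, -0.1, -2.6]
opening: 14.7
finger_force: 78.5
```

Run:
```python
from h import *
plan(431.2,350.1,41,2,1)
```

```text
at [431.9 346.8  60.1] yaw 1.8 rot needed [ 0.002  0.002 -0.003]
[-0.6, -3.3, 19.1] [0.0019, 0.0024, -0.0029]
```

Emit:
play_rows(grip=[0,0,0,0,0], dp=[[0,-3,8],[0,0,7],[0,0,3],[0,0,1],[0,0,0]], rot=[[0,0,0],[0,0,0],[0,0,0],[0,0,0],[0,0,0]])

```text
t: 5.55
tcp_pos: [432.4, 351.3, 42.4]
ee_rot: [-0.0, 1.0, 0.016, 0.0]
contact_force: [-0.2, -1.7, -3.6]
opening: 14.8
finger_force: 78.7
```

Emit:
play_rows(grip=[0,0,0], dp=[[0,0,1.5],[0,0,1],[0,0,0]], rot=[[0,0,0],[0,0,0],[0,0,0]])

```text
t: 5.85
tcp_pos: [432.6, 351.5, 41.1]
ee_rot: [-0.0, 1.0, 0.016, 0.0]
contact_force: [-2.4, -2.8, 8.1]
opening: 14.9
finger_force: 80.3
```

Contact. I'll release and rise.

Emit:
play_rows(grip=[60,60,60,60,60], dp=[[0,0,0],[0,0,0],[0,0,0],[0,0,-10],[0,0,-30]], rot=[[0,0,0],[0,0,0],[0,0,0],[0,0,0],[0,0,0]])

```text
t: 6.35
tcp_pos: [430.9, 350.1, 78.5]
ee_rot: [0.002, 1.0, 0.016, -0.002]
contact_force: [0.5, 0.2, -0.2]
opening: 51.2
finger_force: 0.0
```

Emit:
play_rows(grip=[60,60,40,40,40], dp=[[0,0,-40],[0,30,-40],[0,40,-20],[0,45,0],[0,45,0]], rot=[[0,0,0],[0,0,0],[0,0,0],[0,0,0],[0,0,0]])

```text
t: 6.85
tcp_pos: [438.0, 190.3, 181.5]
ee_rot: [-0.001, 1.0, 0.017, 0.001]
contact_force: [0.6, -0.8, 0.1]
opening: 34.1
finger_force: 0.0
```

Run:
```python
from h import *
im=env.grab_frame("top")[:,:,::-1].copy(); cv2.imwrite("pics/top1.png",im)
# warped pull pixels: feet/bar contour, from start image
t0=cv2.imread("pics/top0.png").max(2)
def pull(roi):
    x0,y0,x1,y1=roi; m=np.zeros_like(t0); m[y0:y1,x0:x1]=(t0[y0:y1,x0:x1]>100)*255
    c=max(cv2.findContours(m,cv2.RETR_EXTERNAL,cv2.CHAIN_APPROX_NONE)[0],key=cv2.contourArea)[:,0]
    return unproj("top",c,20)
C=pull((285,218,320,280)); E=pull((325,218,360,280)); B=pull((368,277,400,325))
for n,P in zip("DEB",(C,E,B)):
    print(n,rect(P))
    for x in np.arange(P[:,0].min(),P[:,0].max(),8):
        s=P[abs(P[:,0]-x)<3]; 
        if len(s): print(int(x),s[:,1].min().round(1),s[:,1].max().round(1),end=" | ")
    print()
plan(590,0,160,2,10)
```

```text
D (array([590.5,  39.2]), array([102.9,  43.7]), 3.1)
538 15.8 56.9 | 546 15.7 58.9 | 554 15.7 58.9 | 562 17.7 44.4 | 570 30.0 46.5 | 578 32.0 46.4 | 586 32.0 46.4 | 594 31.9 46.4 | 602 31.9 48.4 | 610 33.9 48.4 | 618 33.9 62.8 | 626 33.8 62.8 | 634 35.8 62.8 | 
E (array([591.8, -42. ]), array([109.4,  47.2]), 3.6)
538 -62.1 -49.9 | 546 -64.3 -21.2 | 554 -66.4 -23.3 | 562 -54.2 -23.4 | 570 -56.4 -39.9 | 578 -58.5 -42.0 | 586 -60.6 -44.2 | 594 -58.7 -44.3 | 602 -58.7 -42.3 | 610 -56.8 -38.3 | 618 -52.8 -19.8 | 626 -63.2 -17.8 | 634 -61.2 -15.8 | 642 -59.2 -32.3 | 
B (array([ 491.1, -127.2]), array([44.4, 73.3]), 84.5)
454 -130.2 -120.1 | 462 -134.4 -120.1 | 470 -134.5 -120.3 | 478 -134.7 -120.4 | 486 -136.8 -120.5 | 494 -137.0 -122.7 | 502 -149.3 -122.8 | 510 -151.5 -106.7 | 518 -151.7 -108.8 | 526 -151.7 -108.9 | 
at [436.5 184.9 180.6] yaw 1.8 rot needed [ 0.002  0.001 -0.003]
[14.8, 19.0, 2.1] [0.0002, 0.0001, -0.0003]
[14.7, 19.0, 2.1] [0.0002, 0.0001, -0.0003]
[14.7, 19.0, 2.1] [0.0002, 0.0001, -0.0003]
[14.7, 19.0, 2.1] [0.0002, 0.0001, -0.0003]
[14.7, 19.0, 2.1] [0.0002, 0.0001, -0.0003]
[14.7, 19.0, 2.1] [0.0002, 0.0001, -0.0003]
[14.7, 19.0, 2.1] [0.0002, 0.0001, -0.0003]
[14.7, 19.0, 2.1] [0.0002, 0.0001, -0.0003]
[14.7, 19.0, 2.1] [0.0002, 0.0001, -0.0003]
[14.7, 19.0, 2.1] [0.0002, 0.0001, -0.0003]
```

View pics/top1.png

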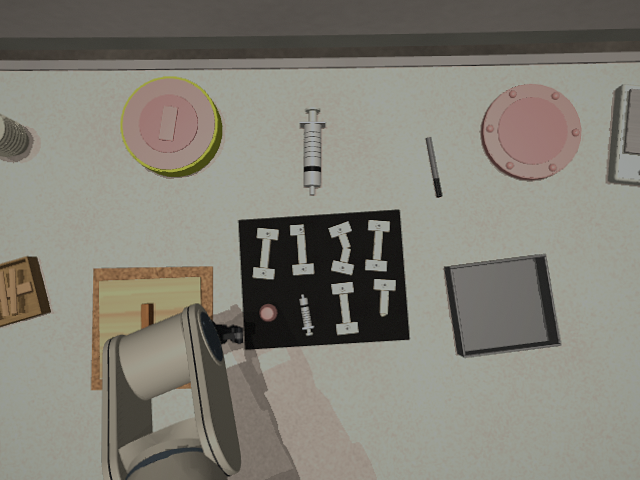

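Top view: the cover lies centred on the mat, around (150,330), and the empty tub is open with rim corners near (445,267), (547,254), (560,344) and (457,357). I'll measure the tub and plan the chipped pull.

Run:
```python
from h import *
P=unproj("top",[[445,267],[547,254],[560,344],[457,357]],55); print(P.round(1),P.mean(0).round(1),rect(P))
plan(590.5,39.4,85,3.3,6)
```

```text
[[ 550.9 -246.3]
 [ 575.4 -445.5]
 [ 400.9 -463. ]
 [ 375.7 -264.8]] [ 475.8 -354.9] (array([ 475.6, -355.2]), array([176.2, 203.7]), 7.0)
at [436.5 184.9 180.6] yaw 1.8 rot needed [ 0.002  0.001 -0.026]
[24.9, 25.0, 16.0] [0.0004, 0.0001, -0.0043]
[24.8, 25.1, 16.0] [0.0004, 0.0001, -0.0043]
[24.7, 25.2, 16.0] [0.0004, 0.0001, -0.0043]
[24.6, 25.4, 15.9] [0.0004, 0.0001, -0.0043]
[24.5, 25.5, 15.9] [0.0004, 0.0001, -0.0043]
[24.3, 25.6, 15.9] [0.0004, 0.0001, -0.0043]
```

Emit:
play_rows(grip=[40,40,40,40,40], dp=[[25,25,16],[25,25,16],[24.7,25.2,16],[24.6,25.4,16],[24.5,25.5,16]], rot=[[0,0,-0.005],[0,0,-0.005],[0,0,-0.005],[0,0,-0.005],[0,0,-0.005]])

```text
t: 7.4
tcp_pos: [567.8, 69.6, 99.8]
ee_rot: [-0.0, 1.0, 0.029, 0.0]
contact_force: [0.0, 0.3, -0.1]
opening: 34.0
finger_force: 0.0
```

Emit:
play_rows(grip=[40,40,40,40], dp=[[20,20,8],[4,5.5,8],[0,0,0],[0,0,0]], rot=[[0,0,0],[0,0,0],[0,0,0],[0,0,0]])

```text
t: 7.8
tcp_pos: [591.1, 47.1, 83.9]
ee_rot: [-0.0, 1.0, 0.029, -0.001]
contact_force: [0.1, -0.2, -0.8]
opening: 33.9
finger_force: 0.0
```

Run:
```python
from h import *
plan(590.5,39.4,32,3.3,2)
cv2.imwrite("pics/w2.png", env.grab_frame("wrist")[:,:,::-1])
```

```text
at [591.1  47.1  83.9] yaw 3.3 rot needed [-0.     0.001  0.   ]
[-0.5, 3.8, 25.9] [-0.0001, 0.0007, 0.0002]
[-0.5, 3.8, 25.9] [-0.0001, 0.0007, 0.0002]
```

View pics/w2.png

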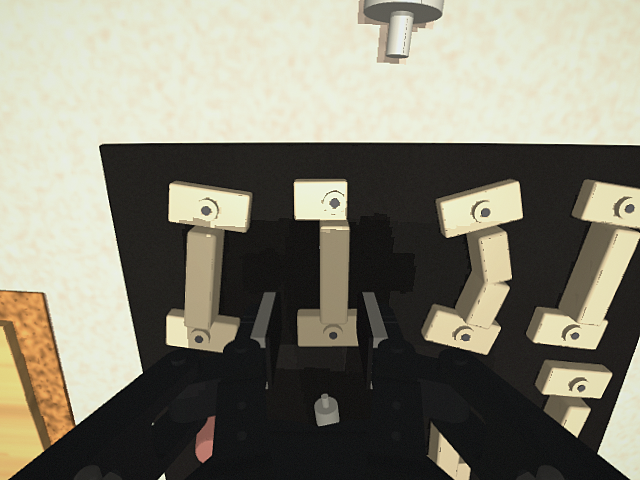

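The wrist view shows the chipped pull's bar at columns 320–350, about 7.5 mm off the jaw centre line as planned. I'll correct that, go down, grip and lift.

Emit:
play_rows(grip=[40,40,40,40,0], dp=[[-0.5,7.5,5],[0,0,22],[0,0,20],[0,0,5],[0,0,0]], rot=[[0,0,0],[0,0,0],[0,0,0],[0,0,0],[0,0,0]], newtons=40)

```text
t: 8.35
tcp_pos: [591.3, 39.3, 31.3]
ee_rot: [0.0, 1.0, 0.029, -0.001]
contact_force: [0.4, -0.4, -0.0]
opening: 21.1
finger_force: 0.0
```

Emit:
play_rows(grip=[0,0,0,0,0], dp=[[0,0,0],[0,0,0],[0,0,0],[0,0,-20],[0,0,-40]], rot=[[0,0,0],[0,0,0],[0,0,0],[0,0,0],[0,0,0]])

```text
t: 8.85
tcp_pos: [590.0, 38.9, 90.3]
ee_rot: [0.0, 1.0, 0.029, -0.003]
contact_force: [0.4, 0.0, -0.3]
opening: 14.9
finger_force: 41.9
```

Run:
```python
from h import *
o=env.get_obs();print(o["opening"],o["finger_force"])
plan(470,-402,140,6,12)
```

```text
14.949458644779057 41.89518749713898
at [590.   38.9  90.3] yaw 3.3 rot needed [-0.     0.005 -0.047]
[-12.1, 36.1, -4.1] [-0.0, 0.0005, -0.0039]
[-12.3, 36.1, -4.1] [-0.0, 0.0005, -0.0039]
[-12.4, 36.0, -4.1] [-0.0, 0.0005, -0.0039]
[-12.5, 36.0, -4.1] [-0.0, 0.0005, -0.0039]
[-12.7, 35.9, -4.1] [-0.0, 0.0005, -0.0039]
[-12.8, 35.9, -4.1] [-0.0, 0.0005, -0.0039]
[-13.0, 35.8, -4.1] [-0.0, 0.0005, -0.0039]
[-13.1, 35.8, -4.1] [-0.0, 0.0005, -0.0039]
[-13.2, 35.7, -4.1] [-0.0, 0.0005, -0.0039]
[-13.4, 35.7, -4.1] [-0.0, 0.0005, -0.0039]
[-13.5, 35.6, -4.1] [-0.0, 0.0005, -0.0039]
[-13.7, 35.6, -4.1] [-0.0, 0.0005, -0.0039]
```

Gripped. I'll carry it to the tub.

Emit:
play_rows(grip=[0,0,0,0,0], dp=[[-12,36,-20],[-12,36,-20],[-12.5,36,-10],[-12.5,36,0],[-12.5,36,0]], rot=[[0,0,-0.004],[0,0,-0.004],[0,0,-0.004],[0,0,-0.004],[0,0,-0.004]])

```text
t: 9.35
tcp_pos: [542.5, -146.1, 143.1]
ee_rot: [0.0, 0.999, 0.039, 0.001]
contact_force: [-0.2, -0.8, -0.5]
opening: 15.1
finger_force: 41.9
```

Emit:
play_rows(grip=[0,0,0,0,0], dp=[[-13,36,0],[-13,36,0],[-13,36,0],[-13,36,0],[-13,36,0]], rot=[[0,0,-0.004],[0,0,-0.004],[0,0,-0.004],[0,0,-0.004],[0,0,-0.004]])

```text
t: 9.85
tcp_pos: [492.7, -331.1, 142.4]
ee_rot: [0.0, 0.999, 0.049, 0.0]
contact_force: [0.5, 1.0, 0.2]
opening: 15.0
finger_force: 41.9
```

Emit:
play_rows(grip=[0,0,0,0], dp=[[-13.5,35,0],[-8,25,0],[0,0,0],[0,0,0]], rot=[[0,0,0],[0,0,0],[0,0,0],[0,0,0]])

```text
t: 10.25
tcp_pos: [477.3, -391.6, 142.0]
ee_rot: [-0.0, 0.999, 0.048, 0.0]
contact_force: [-0.3, 1.1, -1.1]
opening: 14.8
finger_force: 41.9
```

Run:
```python
from h import *
o=env.get_obs();print(o["opening"],o["finger_force"])
plan(470,-402,40,6,1)
```

```text
14.847939756211495 41.87457740306854
at [ 477.3 -391.6  142. ] yaw 5.5 rot needed [-0.    -0.    -0.008]
[-8.3, 9.7, 102.0] [-0.0001, -0.0002, -0.0084]
```

Emit:
play_rows(grip=[0,0,0,0,0], dp=[[-7,10,15],[0,0,35],[0,0,35],[0,0,15],[0,0,0]], rot=[[0,0,0],[0,0,0],[0,0,0],[0,0,0],[0,0,0]])

```text
t: 10.75
tcp_pos: [470.2, -400.1, 39.0]
ee_rot: [-0.002, 0.999, 0.049, -0.002]
contact_force: [-0.2, -0.5, -0.3]
opening: 15.0
finger_force: 41.9
```

Emit:
play_rows(grip=[30,30,30,30,40], dp=[[0,0,0],[0,0,0],[0,0,0],[0,0,-30],[0,0,-40]], rot=[[0,0,0],[0,0,0],[0,0,0],[0,0,0],[0,0,0]])

```text
t: 11.25
tcp_pos: [470.8, -401.2, 111.8]
ee_rot: [-0.001, 0.999, 0.049, -0.001]
contact_force: [0.3, -0.8, 0.7]
opening: 34.5
finger_force: 0.0
```

Run:
```python
from h import *
plan(588.5,-52.2,110,3,9)
```

```text
at [ 470.8 -401.2  111.8] yaw 5.6 rot needed [-0.002  0.002  0.046]
[16.8, -37.3, 0.2] [-0.0002, 0.0002, 0.0051]
[16.6, -37.4, 0.2] [-0.0002, 0.0002, 0.0051]
[16.4, -37.5, 0.2] [-0.0002, 0.0002, 0.0051]
[16.2, -37.6, 0.2] [-0.0002, 0.0002, 0.0051]
[16.0, -37.6, 0.2] [-0.0002, 0.0002, 0.0051]
[15.9, -37.7, 0.2] [-0.0002, 0.0002, 0.0051]
[15.7, -37.8, 0.2] [-0.0002, 0.0002, 0.0051]
[15.5, -37.9, 0.2] [-0.0002, 0.0002, 0.0051]
[15.3, -38.0, 0.2] [-0.0002, 0.0002, 0.0051]
```

Emit:
play_rows(grip=[40,40,40,40,40], dp=[[16.8,-37.3,0],[16.6,-37.4,0],[16.4,-37.5,0],[16.2,-37.6,0],[16,-37.6,0]], rot=[[0,0,0.005],[0,0,0.005],[0,0,0.005],[0,0,0.005],[0,0,0.005]])

```text
t: 11.75
tcp_pos: [537.9, -206.8, 113.2]
ee_rot: [0.0, 0.999, 0.036, 0.001]
contact_force: [0.5, -0.1, 0.0]
opening: 34.5
finger_force: 0.0
```

Emit:
play_rows(grip=[40,40,40,40,40], dp=[[16,-37.7,0],[15.7,-37.8,0],[15.5,-37.9,0],[15.3,-38,0],[0,0,20]], rot=[[0,0,0.005],[0,0,0.005],[0,0,0.005],[0,0,0.005],[0,0,0]])

```text
t: 12.25
tcp_pos: [593.7, -49.0, 95.3]
ee_rot: [0.0, 1.0, 0.029, 0.004]
contact_force: [-0.1, -0.6, -0.4]
opening: 34.0
finger_force: 0.0
```

Emit:
play_rows(grip=[40,40], dp=[[0,0,0],[0,0,0]], rot=[[0,0,0],[0,0,0]])

```text
t: 12.45
tcp_pos: [589.3, -53.1, 92.4]
ee_rot: [0.0, 1.0, 0.026, -0.0]
contact_force: [-0.1, -0.9, 0.6]
opening: 34.1
finger_force: 0.0
```

Run:
```python
from h import *
plan(588.5,-52.2,32,3,1)
cv2.imwrite("pics/w3.png", env.grab_frame("wrist")[:,:,::-1])
```

```text
at [589.3 -53.1  92.4] yaw 3.0 rot needed [0.    0.    0.001]
[-0.7, -0.9, 60.4] [0.0001, 0.0001, 0.0005]
```

View pics/w3.png

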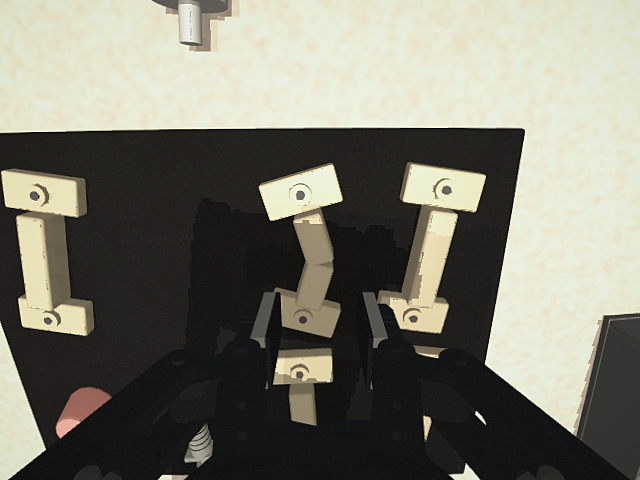

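The bend of the warped pull is at (318,263), on the jaw centre line. I'll go down, grip and lift.

Emit:
play_rows(grip=[40,40,40,40,0], dp=[[-0.5,-1,15],[0,0,25],[0,0,15],[0,0,5],[0,0,0]], rot=[[0,0,0],[0,0,0],[0,0,0],[0,0,0],[0,0,0]])

```text
t: 13.0
tcp_pos: [588.3, -52.2, 30.9]
ee_rot: [-0.0, 1.0, 0.026, -0.001]
contact_force: [0.8, -0.9, 0.1]
opening: 20.7
finger_force: 0.0
```

Emit:
play_rows(grip=[0,0,0,0,0], dp=[[0,0,0],[0,0,0],[0,0,0],[0,0,-20],[0,0,-40]], rot=[[0,0,0],[0,0,0],[0,0,0],[0,0,0],[0,0,0]])

```text
t: 13.5
tcp_pos: [586.8, -51.7, 90.3]
ee_rot: [-0.0, 1.0, 0.026, -0.003]
contact_force: [-0.1, 0.1, -0.5]
opening: 16.8
finger_force: 41.7
```

Run:
```python
from h import *
o=env.get_obs();print(o["opening"],o["finger_force"])
plan(476,-350,140,6,8)
```

```text
16.805781321046258 41.73498658463359
at [586.8 -51.7  90.3] yaw 3.0 rot needed [-0.001  0.005 -0.052]
[-15.8, 36.5, -6.2] [-0.0001, 0.0007, -0.0065]
[-16.1, 36.4, -6.2] [-0.0001, 0.0007, -0.0065]
[-16.3, 36.3, -6.2] [-0.0001, 0.0007, -0.0065]
[-16.5, 36.2, -6.2] [-0.0001, 0.0007, -0.0065]
[-16.8, 36.1, -6.2] [-0.0001, 0.0007, -0.0065]
[-17.0, 36.0, -6.2] [-0.0001, 0.0007, -0.0065]
[-17.2, 35.9, -6.2] [-0.0001, 0.0007, -0.0065]
[-17.4, 35.8, -6.2] [-0.0001, 0.0007, -0.0065]
```

Emit:
play_rows(grip=[0,0,0,0,0], dp=[[-10,25,-25],[-16,36,-15],[-16,36,-10],[-16.5,36,0],[-16.8,36,0]], rot=[[0,0,-0.006],[0,0,-0.006],[0,0,-0.006],[0,0,-0.006],[0,0,-0.006]])

```text
t: 14.0
tcp_pos: [524.6, -226.9, 143.1]
ee_rot: [0.001, 0.999, 0.042, 0.001]
contact_force: [0.9, -0.4, -0.5]
opening: 16.8
finger_force: 41.8
```

Emit:
play_rows(grip=[0,0,0,0,0], dp=[[-17,36,0],[-17,36,0],[-17,36,0],[-9,17,0],[0,0,0]], rot=[[0,0,-0.006],[0,0,-0.006],[0,0,-0.006],[0,0,0],[0,0,0]])

```text
t: 14.5
tcp_pos: [475.5, -358.0, 142.4]
ee_rot: [0.001, 0.999, 0.049, 0.0]
contact_force: [0.1, 0.1, 0.1]
opening: 16.9
finger_force: 41.8
```

Run:
```python
from h import *
o=env.get_obs();print(o["opening"],o["finger_force"])
plan(474,-350,42,6,1)
cv2.imwrite("pics/w4.png", env.grab_frame("wrist")[:,:,::-1])
```

```text
16.890157259613723 41.77391350152902
at [ 475.5 -358.   142.4] yaw 5.6 rot needed [ 0.001 -0.001 -0.007]
[-0.8, -8.2, 100.4] [0.0013, -0.0009, -0.0072]
```

View pics/w4.png

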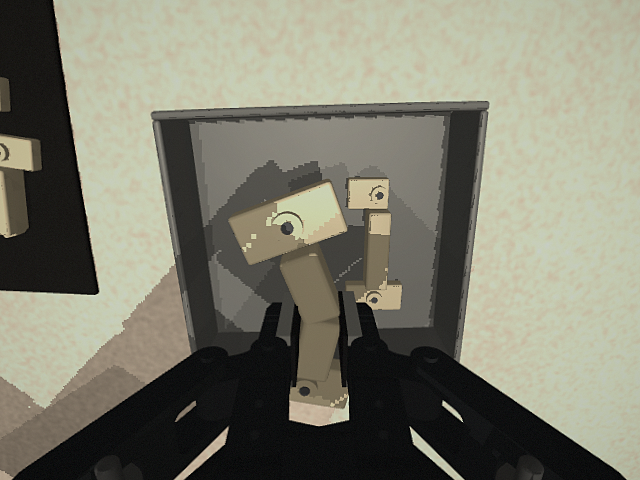

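The wrist view shows the warped pull held, slightly turned, and the chipped one in the tub around (373,245). I'll put this one down 16 mm further left.

Emit:
play_rows(grip=[0,0,0,0,0], dp=[[0,-16,10],[0,0,35],[0,0,35],[0,0,18],[0,0,0]], rot=[[0,0,0],[0,0,0],[0,0,0],[0,0,0],[0,0,0]])

```text
t: 15.05
tcp_pos: [473.6, -337.0, 41.5]
ee_rot: [-0.002, 0.999, 0.051, -0.002]
contact_force: [0.2, -0.2, -1.0]
opening: 16.6
finger_force: 41.8
```

Emit:
play_rows(grip=[33,33,33,33,40], dp=[[0,0,0],[0,0,0],[0,0,0],[0,0,-30],[0,0,-40]], rot=[[0,0,0],[0,0,0],[0,0,0],[0,0,0],[0,0,0]])

```text
t: 15.55
tcp_pos: [473.8, -338.8, 113.8]
ee_rot: [-0.001, 0.999, 0.05, -0.001]
contact_force: [0.4, -0.1, 0.7]
opening: 34.3
finger_force: 0.0
```

Run:
```python
from h import *
plan(477,-127.8,100,-5.5,6)
```

```text
at [ 473.8 -338.8  113.8] yaw 5.8 rot needed [-0.002  0.002  0.197]
[4.1, -34.9, 2.4] [-0.0003, 0.0004, 0.0328]
[2.9, -35.0, 2.4] [-0.0003, 0.0004, 0.0328]
[1.8, -35.1, 2.4] [-0.0003, 0.0004, 0.0328]
[0.6, -35.2, 2.3] [-0.0003, 0.0004, 0.0328]
[-0.5, -35.2, 2.3] [-0.0003, 0.0004, 0.0328]
[-1.7, -35.1, 2.3] [-0.0003, 0.0004, 0.0328]
```

Emit:
play_rows(grip=[40,40,40,40,40], dp=[[4.1,-35,2],[2.9,-35,2],[1.8,-35,2],[0.6,-35.2,2],[-0.5,-35.2,3]], rot=[[0,0,0.033],[0,0,0.033],[0,0,0.033],[0,0,0.033],[0,0,0.033]])

```text
t: 16.05
tcp_pos: [478.0, -162.7, 104.0]
ee_rot: [0.0, 0.999, -0.033, 0.001]
contact_force: [0.4, 0.7, -0.2]
opening: 34.4
finger_force: 0.0
```

Emit:
play_rows(grip=[40,40,40,40], dp=[[-1.7,-35,3],[0,0,0],[0,0,0],[0,0,0]], rot=[[0,0,0.032],[0,0,0],[0,0,0],[0,0,0]])

```text
t: 16.45
tcp_pos: [478.7, -129.4, 100.5]
ee_rot: [0.0, 0.999, -0.048, 0.001]
contact_force: [0.4, -1.1, 0.1]
opening: 34.5
finger_force: 0.0
```

Run:
```python
from h import *
plan(477,-127.8,32,-5.5,1)
cv2.imwrite("pics/w5.png", env.grab_frame("wrist")[:,:,::-1])
```

```text
at [ 478.7 -129.4  100.5] yaw -5.5 rot needed [ 0.    -0.002 -0.   ]
[-2.0, -1.4, 68.5] [0.0004, -0.0017, -0.0003]
```

View pics/w5.png

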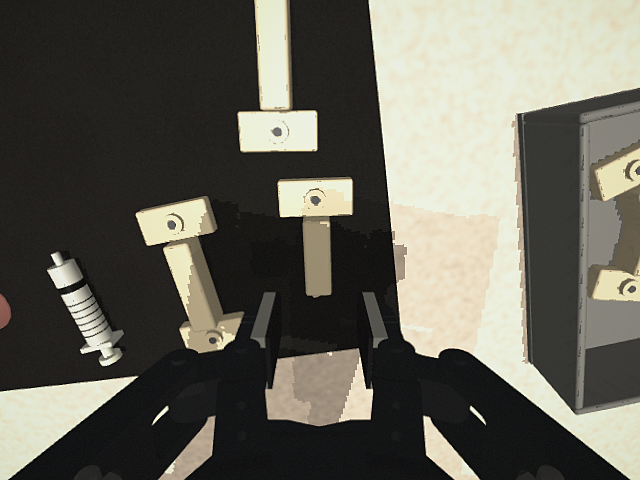

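The short pull's bar spans columns 303–330, stump end at row 296, aligned with the jaws. I'll go down, grip and lift.

Emit:
play_rows(grip=[40,40,40,40,0], dp=[[-1,-1.5,18],[0,0,27],[0,0,18],[0,0,5],[0,0,0]], rot=[[0,0,0],[0,0,0],[0,0,0],[0,0,0],[0,0,0]])

```text
t: 17.0
tcp_pos: [476.9, -127.8, 31.4]
ee_rot: [-0.0, 0.999, -0.049, -0.001]
contact_force: [0.9, 0.5, -1.0]
opening: 20.8
finger_force: 0.0
```

Emit:
play_rows(grip=[0,0,0,0,0], dp=[[0,0,0],[0,0,0],[0,0,0],[0,0,-20],[0,0,-40]], rot=[[0,0,0],[0,0,0],[0,0,0],[0,0,0],[0,0,0]])

```text
t: 17.5
tcp_pos: [475.5, -126.6, 90.9]
ee_rot: [-0.001, 0.999, -0.048, -0.002]
contact_force: [1.2, -0.8, -0.9]
opening: 14.8
finger_force: 41.4
```

Run:
```python
from h import *
o=env.get_obs();print(o["opening"],o["finger_force"])
plan(478,-299,140,6.5,6)
im=env.grab_frame("top")[:,:,::-1]; cv2.imwrite("pics/top2.png",im)
cv2.imwrite("pics/top2c.png",cv2.resize(im[200:400,80:600],None,fx=1.5,fy=1.5))
```

```text
14.779673863134233 41.35549306869507
at [ 475.5 -126.6   90.9] yaw -5.5 rot needed [-0.001  0.005 -0.21 ]
[3.1, 28.6, -8.2] [-0.0002, 0.0008, -0.0349]
[2.1, 28.7, -8.2] [-0.0002, 0.0008, -0.0349]
[1.1, 28.7, -8.2] [-0.0002, 0.0008, -0.0349]
[0.1, 28.7, -8.2] [-0.0002, 0.0008, -0.0349]
[-0.9, 28.7, -8.2] [-0.0002, 0.0008, -0.0349]
[-1.9, 28.7, -8.2] [-0.0002, 0.0008, -0.0349]
```

View pics/top2c.png

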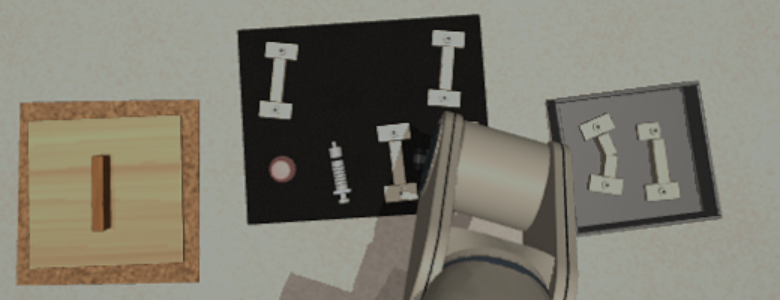

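In the view, both pulls lie flat in the tub (warped around crop (605,155), chipped around (657,160)), the sound pulls are unmoved, and the cover is centred on the mat. The free spot for the short pull is the gap at about crop (634,158), so I'll drop it there.

Run:
```python
from h import *
P=unproj("top",[[80+x/1.5,200+y/1.5] for x,y in [(610,155),(656,160),(622,188),(645,190),(555,160),(705,150)]],20); print(P.round(1))
plan(440,(P[2,1]+P[3,1])/2,140,6,7)
```

```text
[[ 477.6 -335.5]
 [ 470.8 -396.3]
 [ 433.6 -349.9]
 [ 430.9 -380.3]
 [ 471.1 -261.8]
 [ 484.  -461.5]]
at [ 479.3 -127.6   97.3] yaw -5.5 rot needed [ 0.001 -0.005 -0.201]
[-2.3, 34.3, -6.1] [0.0002, -0.0007, -0.0287]
[-3.3, 34.2, -6.1] [0.0002, -0.0007, -0.0287]
[-4.3, 34.1, -6.1] [0.0002, -0.0007, -0.0287]
[-5.3, 34.0, -6.1] [0.0002, -0.0007, -0.0287]
[-6.2, 33.8, -6.1] [0.0002, -0.0007, -0.0287]
[-7.2, 33.6, -6.1] [0.0002, -0.0007, -0.0287]
[-8.2, 33.4, -6.1] [0.0002, -0.0007, -0.0287]
```

Emit:
play_rows(grip=[0,0,0,0,0], dp=[[-2.3,20,-25],[-3.3,34,-20],[-4.3,34,0],[-5.3,34,0],[-6.2,34,0]], rot=[[0,0,-0.03],[0,0,-0.03],[0,0,-0.03],[0,0,-0.03],[0,0,-0.03]])

```text
t: 18.05
tcp_pos: [451.0, -283.8, 137.7]
ee_rot: [0.0, 1.0, 0.028, 0.001]
contact_force: [0.4, -0.0, -1.0]
opening: 15.0
finger_force: 41.3
```

Emit:
play_rows(grip=[0,0,0,0,0], dp=[[-7.2,34,0],[-8.2,34,0],[-2,12,0],[0,0,0],[0,0,0]], rot=[[0,0,-0.03],[0,0,-0.03],[0,0,0],[0,0,0],[0,0,0]])

```text
t: 18.55
tcp_pos: [439.6, -362.5, 136.7]
ee_rot: [-0.0, 0.998, 0.057, -0.0]
contact_force: [0.2, -0.1, -0.9]
opening: 14.9
finger_force: 41.4
```

Run:
```python
from h import *
o=env.get_obs();print(o["opening"],o["finger_force"])
plan(440,-366,50,6,1)
```

```text
14.923093967235097 41.37650191783905
at [ 439.6 -362.5  136.7] yaw 6.5 rot needed [-0.001  0.     0.008]
[0.1, 3.6, 86.7] [-0.0009, 0.0004, 0.0085]
```

Emit:
play_rows(grip=[0,0,0,0,0], dp=[[0,3.5,15],[0,0,35],[0,0,25],[0,0,10],[0,0,0]], rot=[[0,0,0],[0,0,0],[0,0,0],[0,0,0],[0,0,0]])

```text
t: 19.05
tcp_pos: [439.4, -365.3, 50.0]
ee_rot: [-0.001, 0.998, 0.057, -0.001]
contact_force: [0.1, -0.2, -0.4]
opening: 14.8
finger_force: 42.1
```

Emit:
play_rows(grip=[30,30,30,30,30], dp=[[0,0,0],[0,0,0],[0,0,0],[0,0,-30],[0,0,-50]], rot=[[0,0,0],[0,0,0],[0,0,0],[0,0,0],[0,0,0]])

```text
t: 19.55
tcp_pos: [438.6, -365.6, 130.4]
ee_rot: [-0.002, 0.998, 0.057, -0.002]
contact_force: [0.9, 0.3, 0.2]
opening: 25.2
finger_force: 0.0
```

Emit:
play_rows(grip=[30,30,30,30,30], dp=[[0,0,-40],[-20,10,-40],[-30,40,-20],[-30,40,0],[0,0,0]], rot=[[0,0,0],[0,0,0],[0,0,0],[0,0,0],[0,0,0]])

```text
t: 20.05
tcp_pos: [370.6, -467.2, 232.6]
ee_rot: [0.003, 0.998, 0.055, 0.001]
contact_force: [-0.8, 0.4, -0.2]
opening: 25.6
finger_force: 0.0
```

Run:
```python
from h import *
im=env.grab_frame("top")[:,:,::-1]
cv2.imwrite("pics/top3c.png",cv2.resize(im[200:400,80:600],None,fx=1.5,fy=1.5))
s=env.grab_frame("side")[:,:,::-1]; cv2.imwrite("pics/s3.png",s)
```

```text
(no output)
```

View pics/top3c.png

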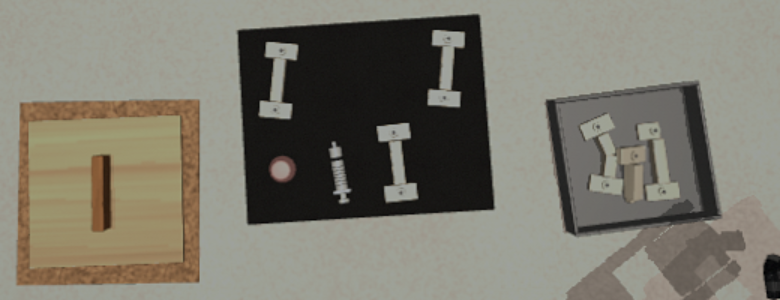

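All three faulty pulls lie in the tub, the short one in the gap at crop (632,170). The sound pulls, bystanders and cover are in place and the arm is clear, so I hand in.

```bash
python3 -c "
from rig import env
print(env.close_job())"
```

```text
the job is handed in; nothing more can be done
None
```

I handed in the job: the cover lies flat on the cork mat, the short, chipped and warped pulls are in the tub, and the sound pulls and everything else look unmoved in the last camera view. The hand-in returned no verdict.

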